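# Pull up the worktop socket tower and hold it

## Task

I am about to plug the hand mixer into the lower outlet of the pop-up socket tower: press the release button beside its cap in the worktop so that it springs up, then take hold of its cap and pull it straight up past its first stop to the second, with both sections fully out. The catch that should keep it up is worn and it sinks back when let go, so finish still gripping it and holding it fully up. Leave the mug, the tea box and the jam jar where they stand.

Things in the scene. Friction and masses are not known exactly. Their poses are not given: they have to be found in the camera images.
- socket_tower: pop-up socket tower let into the worktop, fixed: brushed-steel bezel 72 (x) x 142 (y) x 6 mm high round an oblong steel cap. Origin on the worktop surface below the cap's centre, z up, y along the cap's long side, outlets look to -x. The bezel runs from y = -86 to +56 mm; its longer end (-y) carries the grey release button. A latch holds the shut tower until the button is pressed.
- cap_top (a point): centre of the cap's upper face, moves with it. Cap: 48 (x) x 84 (y) mm, 18 mm thick, grooved sides, upright sides flush in the bezel when shut (top 8 mm above the worktop). Sprung up, its top is about 48 mm up and its underside 30 mm, free all round: grip it across x (48 mm). It overhangs the section below it by 6 mm.
- button_top (a point): centre of the upper face of the release button: grey, ribbed, 26 (x) x 22 (y) mm, 65 mm from the cap's centre towards the tower's -y; face 11 mm above the worktop, 5 mm above the bezel. Pushed straight down, it springs back and stays up; the tower need not be held meanwhile.
- release_button (a joint): how far the release button is pressed, m: 0 out, 0.0045 fully down (1 N to start, about 4 N fully down); the latch lets go at about 0.0032 and a spring kicks the cap up by 40 mm. Pushed right down again, the cap latches shut again
- tower_upper (a joint): how far the white upper section (36 x 72 mm, with the cap) is drawn out of the lower one, m: 0 shut, about 0.040 sprung up, 0.075 fully out (first stop). Pulled straight up by the cap, this section comes first, with 3 to 5 N. Let go, it sinks back onto the spring.
- tower_lower (a joint): how far the metal lower section (42 x 78 mm) is drawn out of the worktop, m: 0 down, 0.080 fully out (second stop: cap top 163 mm above the worktop, rigid). The upper section, once fully out, draws it along, with 7 to 12 N. Let go, it sinks back.
- tea_mug: white mug with green and red bands, 83 x 116 x 100 mm with its handle, behind the tower; origin under its middle, z up. A bystander
- tea_box: dark tea box, 70 x 143 x 71 mm, behind the tower on the right; origin under its middle, y along its length, z up. A bystander
- jam_jar: jam jar with a grey lid, 66 mm across, 108 mm tall, left of the tower; origin under its middle, z up. A bystander

How it is judged:
On the way, in this order (a step that is already met when the one before it is completed fails the run):
1. the release button is pressed down (value of joint release_button above 0.003 m).
2. the button is let go and the tower has sprung up (value of joint release_button below 0.001 m and value of joint tower_upper above 0.03 m and value of joint tower_lower below 0.02 m), for 0.1 s.
At the end, for the whole second after the job is handed in: Both sections are out to within 5 mm of their stops (upper over 70 of 75 mm, lower over 75 of 80 mm), the fingers hold the tower (over 3 N) and nothing else carries it, the button is up; mug, tea box and jam jar stand upright (within 0.25 rad) within 30 mm of their places (value of joint tower_upper above 0.07 m and value of joint tower_lower above 0.075 m and value of joint release_button below 0.001 m and contact force between the fingers and socket_tower above 3 N and contact force between socket_tower and tea_mug below 0.3 N and contact force between socket_tower and tea_box below 0.3 N and contact force between socket_tower and jam_jar below 0.3 N and distance of each of tea_mug, tea_box, jam_jar from where it was at the start of the episode below 0.03 m and angle between each of tea_mug, tea_box, jam_jar's own z axis and vertical below 0.25 rad); the arm keeps its last pose, push and grip.
It fails at once if the mug is shoved by more than 30 mm or tipped (distance of tea_mug from where it was at the start of the episode above 0.03 m or angle between tea_mug's own z axis and vertical above 0.25 rad).
It fails at once if the tea box is shoved by more than 30 mm or tipped (distance of tea_box from where it was at the start of the episode above 0.03 m or angle between tea_box's own z axis and vertical above 0.25 rad).
It fails at once if the jam jar is shoved by more than 30 mm or tipped (distance of jam_jar from where it was at the start of the episode above 0.03 m or angle between jam_jar's own z axis and vertical above 0.25 rad).
It also fails if it takes over 40 s, if anything falls off the work surface, if the arm or the gripper's body presses on something with over 40 N, if the wrist force passes 120 N, or if a joint passes its speed limit or range.

## Robot

A 6-joint arm with a two-finger parallel gripper is mounted at the origin on a cart in front of the work surface, level with it; the furniture and walls round the work are solid. World frame = base frame: x ahead of the robot, y to its left, z up, the work surface at z = 0. Lengths are in m, angles in rad, forces in N, time in s.
With the tool pointing down it reaches from about 0.425 to 0.925 m from the base axis. Payload 12.5 kg.
Tool frame: the origin (TCP) lies between the finger pads; the fingertips stand 19 mm ahead of it and the grasp point (between the pads) is the TCP; z points along the fingers, y is the line along which they close (so a half turn about z gives the same grasp; the last joint's range is limited). The gripper opens to 85 mm and grips with 20 to 120 N. Pads are 22 mm wide; open, the fingers measure 114 mm over their backs; the gripper's body (76 mm by 85 mm) begins 54 mm behind the grasp point. The pads swing forward as they close: fully open they stand 13 mm farther back than shut.
Start: joints at [-1.273, 0.491, 1.559, -0, 1.092, -0.106], TCP at [0.246, -0.575, 0.25] pointing down, gripper open.
Joint ranges: [-3.1, 3.1], [-0.84, 2.19], [0.05, 2.79], [-1.13, 4.28], [0.06, 2.93], [-2.69, 2.69]. Speed limits (rad/s): [2.22, 2.22, 2.79, 3.14, 3.14, 3.14].

## Interface

Orientations are given as a unit quaternion [x, y, z, w].
In Python, from cell import read_state, get_image, camera_model, close_job gives the robot as it stands. The module is installed in compiled form; this text tells all that it offers.
- The arm moves only by the tool step_arm, never from a script. Its argument "deltas" is a list of rows, each an object of numbers: "ax", "ay", "az": the turn, a rotation vector about the tool's x, y, z in degrees; "tx", "ty", "tz": the shift along the tool's x, y, z in mm; "gripper": the opening, from 0 (shut) to 1 (fully open). A call has 1 to 20 rows; each row is the pose to reach, as a shift and turn from the pose commanded when the call began, along the tool's axes at that moment; what a row does not reach only later rows make up. A row lasts 1/10 s, in which the tool goes at most 50 mm and 8.59 degrees, less where a joint would pass 70% of its speed; a pose out of reach is approached as far as the arm can. A call with a gripper value outside its range is refused whole. The fingers move at their own pace and stop on an object; "squeeze" is the grip in N (left out, the last holds). Time passes only in rows, so rows that repeat a pose let the fingers close. It gives the time, the measured TCP pose, the force, the opening and the grip force at its end, in the units of the state.
- read_state(): the state, without advancing time (a new reading comes with each control period).
- get_image(name): name is "scene" or "top" or "wrist"; returns the picture (400x640x3 uint8, red, green, blue); there is no depth.
- camera_model(name): a dict with "fx", "fy", "cx", "cy" (pixels), "origin" and "attitude" of the camera in the world. Camera axes: x right, y down, z forward; pixel columns grow to the right and rows downward; lengths in m; the calibration is good to about 2 mm. The wrist camera is an equidistant fisheye: a pixel r from the principal point sees the ray r / f radians off the axis. A picture is of the moment at which its call begins: read the wrist's pose just before it. camera_model takes no time and is no camera call; for the wrist camera it gives the pose at the moment of the call.
- close_job(): hands the job in; it is judged then, once.
The state is a dict: "time": time; "joint_positions": joint angles; "qd": joint speeds; "joint_efforts": joint torques, N m; "tool_pos": TCP position; "tool_rot": TCP orientation; "force": force on the tool from outside, world axes, zero at the start; "moment": the same for the moment, N m; "grip_width": finger opening in m; "gripper_force": force on a finger pad.
Only numpy, scipy, OpenCV 4.12 (cv2) and the standard library are available. Lean on these libraries where they do the work, as an engineer would, in place of code of your own. Each camera call takes 0.05 s, during which the arm holds its last target. There are 200 camera calls.

## Working session

There is one attempt and no reset: what is moved stays moved. The work goes in short steps, Python scripts to look and compute and a tool call to move; the robot and the scene stay as the last step left them, time stands still between calls to the robot, and variables do not carry over. Pictures are saved under pics/ and viewed, at most 10 in all, crops included, and the job is handed in when it is done.

Besides the shell and the picture viewer there is one more tool, called in YAML: its name, and indented under it one key for each argument. step_arm: Moves the arm, as the interface text tells. Its arguments: {"type":"object","properties":{"deltas":{"type":"array"},"squeeze":{"type":"number"}},"required":["deltas"]}

```bash
mkdir -p pics
python3 - <<'E'
from cell import *
import cv2
for n in("scene","top"):
    cv2.imwrite(f"pics/{n}0.png",get_image(n)[:,:,::-1]); print(n,camera_model(n))
s=read_state();print(s)
E
```

```text
scene {'fx': 472.01745981472277, 'fy': 472.01745981472277, 'cx': 322.9418767597644, 'cy': 190.31886640331348, 'origin': array([0.29501058, 0.54454207, 0.71751253]), 'attitude': array([-0.22892605,  0.893379  , -0.3768499 ,  0.08631912])}
top {'fx': 505.788792274356, 'fy': 505.788792274356, 'cx': 313.03110902148586, 'cy': 194.15976188976512, 'origin': array([ 0.43121292, -0.06007396,  0.97309526]), 'attitude': array([ 0.7051322 , -0.70197467,  0.06390337, -0.0770487 ])}
{'time': 0.1, 'joint_positions': array([-1.27259048e+00,  4.91504814e-01,  1.55941474e+00,  7.52960797e-06,
        1.09170078e+00, -1.05601137e-01]), 'qd': array([ 2.22482618e-03, -1.94772681e-06, -2.06655454e-03, -1.31811676e-03,
        1.04750425e-03,  1.22088018e-03]), 'joint_efforts': array([ 2.43432230e-03, -6.19448304e+01, -2.62026697e+01, -1.06767029e-04,
        2.92386649e-03, -8.12729979e-06]), 'tool_pos': array([ 0.24554141, -0.5745392 ,  0.24977369]), 'tool_rot': array([ 9.79686856e-01,  2.00532790e-01, -4.60833063e-05, -5.11783604e-04]), 'force': array([-1.01805517,  0.42098451, -0.3368796 ]), 'moment': array([-0.02933662,  0.00104095,  0.0360025 ]), 'gripper_force': 0.0, 'grip_width': 0.08557572184488743}
```

View pics/scene0.png

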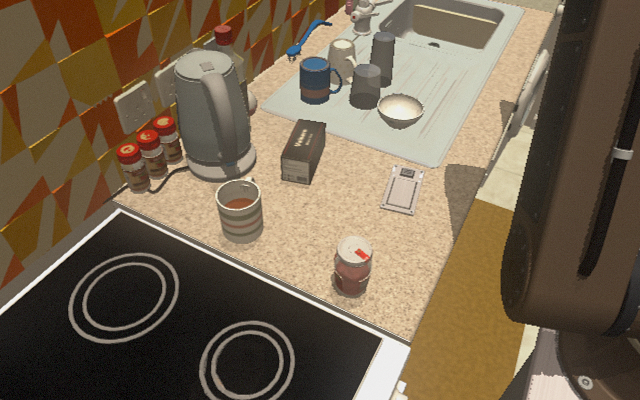

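View pics/top0.png

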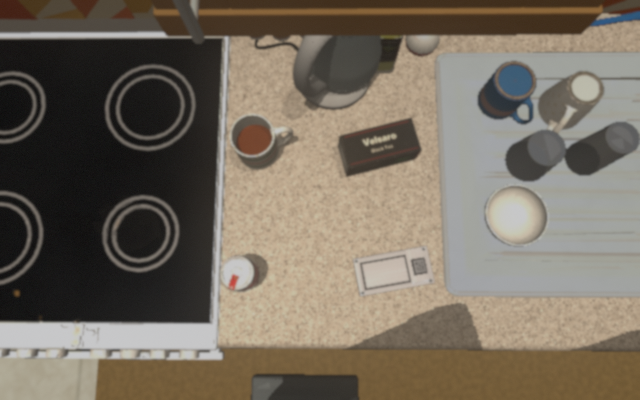

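The top view shows the tower bezel around (393,271), with the button at about (420,266) on its right. The mug is at (255,140), the tea box at (379,147) and the jar at (238,273). I'll enlarge the tower.

```bash
cat > h.py <<'E'
import numpy as np
from scipy.spatial.transform import Rotation as R
from cell import *
def px2w(n,u,v,z):
    m=camera_model(n); d=R.from_quat(m['attitude']).apply([(u-m['cx'])/m['fx'],(v-m['cy'])/m['fy'],1])
    o=np.array(m['origin']); return o+d*(z-o[2])/d[2]
E
python3 - <<'E'
import cv2
i=cv2.imread("pics/top0.png")[235:305,345:445]
cv2.imwrite("pics/topc.png",cv2.resize(i,None,fx=8,fy=8,interpolation=cv2.INTER_CUBIC))
E
```

```text
(no output)
```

View pics/topc.png

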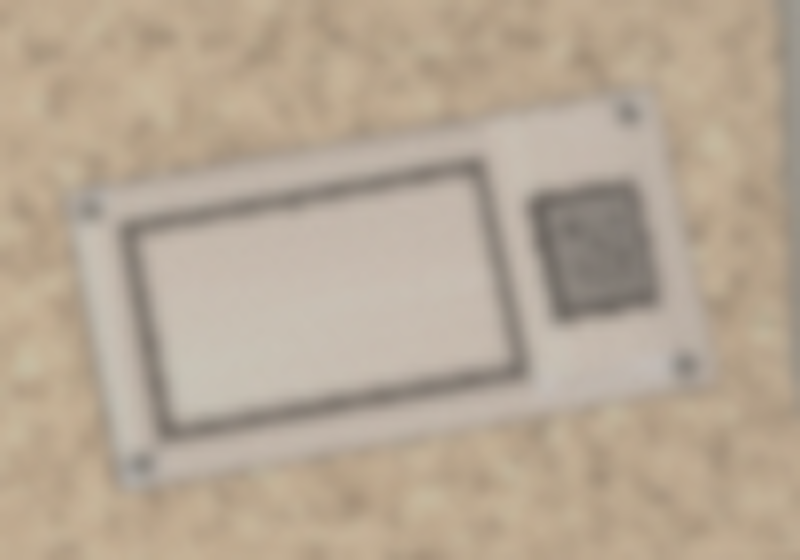

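The crop shows the cap's outline at (125,225), (480,160), (525,378) and (168,437), the button centred at (597,250), and the bezel corners at (70,195), (650,92), (712,380) and (122,487).

Run:
```python
from h import *
f=lambda c,z:px2w("top",345+(c[0]+.5)/8-.5,235+(c[1]+.5)/8-.5,z)
cap=np.array([f(c,.007) for c in[(125,225),(480,160),(525,378),(168,437)]]);bz=np.array([f(c,.006) for c in[(70,195),(650,92),(712,380),(122,487)]])
C=cap.mean(0);B=f((597,250),.011)
print("cap",C,"btn",B,np.linalg.norm((B-C)[:2]))
for q in(cap,bz):
    print(q.mean(0),[round(float(np.linalg.norm(q[i]-q[i-1])),4) for i in range(4)]); 
    e=(q[0]+q[3]-q[1]-q[2])[:2];print("y-axis deg",np.degrees(np.arctan2(e[1],e[0])))
e=e/np.linalg.norm(e);print("cap from bezel",bz.mean(0)[:2]+.015*e, "btn",bz.mean(0)[:2]-.05*e)
s=read_state();M=R.from_quat(s['tool_rot']).as_matrix();print(M.round(3))
for n,u,v,z in[("top",238,273,.108),("top",255,140,.1),("top",379,147,.07)]:print(px2w(n,u,v,z))
print("btn in tool",M.T@(B+[0,0,.1]-s['tool_pos']))
```

```text
cap [ 0.47734369 -0.17829781  0.007     ] btn [ 0.48899001 -0.24193805  0.011     ] 0.0646971192842681
[ 0.47734369 -0.17829781  0.007     ] [0.0502, 0.0857, 0.0517, 0.085]
y-axis deg 100.0722846003898
[ 0.48027846 -0.19358502  0.006     ] [0.0689, 0.1403, 0.0685, 0.1408]
y-axis deg 100.35672411986505
cap from bezel [ 0.47758182 -0.17882941] btn [ 0.48926727 -0.2427704 ]
[[ 0.92   0.393 -0.   ]
 [ 0.393 -0.92   0.001]
 [ 0.    -0.001 -1.   ]]
[0.46946657 0.08309767 0.108     ]
[0.70731345 0.06216092 0.1       ]
[ 0.70341174 -0.16428732  0.07      ]
btn in tool [ 0.35453807 -0.21005371  0.13902904]
```

The sizes match: the bezel measures about 140 x 69 mm and the button sits 65 mm from the cap. The cap's x axis is at +10.2° and the button is at (0.489,-0.242). Next I'll move above the button with the gripper shut, turning the tool's y axis onto the cap's x axis (az -77).

step_arm:
  deltas:
    - {"tx":354.5,"ty":-210.3,"tz":150,"az":-77,"gripper":0}
    - {"tx":354.5,"ty":-210.3,"tz":150,"az":-77,"gripper":0}
    - {"tx":354.5,"ty":-210.3,"tz":150,"az":-77,"gripper":0}
    - {"tx":354.5,"ty":-210.3,"tz":150,"az":-77,"gripper":0}
    - {"tx":354.5,"ty":-210.3,"tz":150,"az":-77,"gripper":0}
    - {"tx":354.5,"ty":-210.3,"tz":150,"az":-77,"gripper":0}
    - {"tx":354.5,"ty":-210.3,"tz":150,"az":-77,"gripper":0}
    - {"tx":354.5,"ty":-210.3,"tz":150,"az":-77,"gripper":0}
    - {"tx":354.5,"ty":-210.3,"tz":150,"az":-77,"gripper":0}
    - {"tx":354.5,"ty":-210.3,"tz":150,"az":-77,"gripper":0}
    - {"tx":354.5,"ty":-210.3,"tz":150,"az":-77,"gripper":0}
    - {"tx":354.5,"ty":-210.3,"tz":150,"az":-77,"gripper":0}
    - {"tx":354.5,"ty":-210.3,"tz":150,"az":-77,"gripper":0}
    - {"tx":354.5,"ty":-210.3,"tz":150,"az":-77,"gripper":0}

```text
$.deltas[0]: bad value
```

Run:
```python
from h import *
import cv2
m=camera_model("wrist");cv2.imwrite("pics/w1.png",get_image("wrist")[:,:,::-1])
s=read_state();M=R.from_quat(s['tool_rot']).as_matrix();print(M.round(3),s['tool_pos'],s['joint_positions'],s['time'],s['force'],s['grip_width'])
def proj(P):
    p=R.from_quat(m['attitude']).inv().apply(np.array(P)-m['origin']);r=np.hypot(p[0],p[1]);t=np.arctan2(r,p[2]);return m['cx']+m['fx']*t*p[0]/r,m['cy']+m['fy']*t*p[1]/r
print("btn pred",proj([.4891,-.2424,.011]),"cap pred",proj([.4775,-.1785,.008]),"tip",proj(s['tool_pos']+M[:,2]*.019))
```

```text
[[ 0.92   0.393 -0.   ]
 [ 0.393 -0.92   0.001]
 [ 0.    -0.001 -1.   ]] [ 0.24553834 -0.57458903  0.24985562] [-1.27261749e+00  4.91434625e-01  1.55930350e+00  3.73756698e-06
  1.09171333e+00 -1.05612836e-01] 0.15 [-0.26921751 -0.6338343   0.22292779] 0.08531714179641618
btn pred (np.float64(163.85516791569725), np.float64(-65.39292740428809)) cap pred (np.float64(128.928092722363), np.float64(-60.482957014859295)) tip (np.float64(315.6120162595102), np.float64(257.83610638903684))
```

View pics/w1.png

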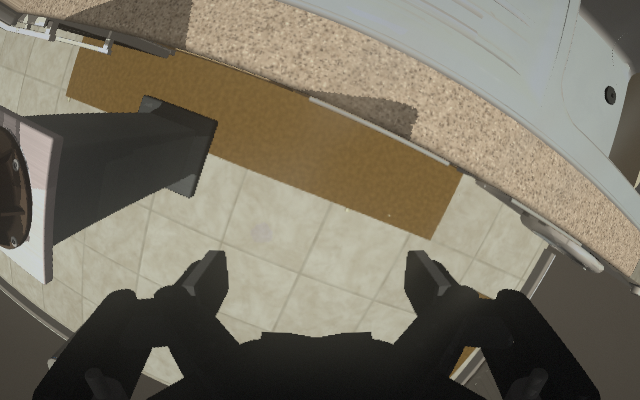

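The call was refused and the arm hasn't moved. The wrist picture is still the start pose: open fingers at (205,280) and (430,280) over the floor. I'll retry with every key given.

step_arm:
  deltas:
    - {"ax":0,"ay":0,"az":-8,"tx":40,"ty":-24,"tz":0,"gripper":0}

```text
time: 0.25
tool_pos: [0.2712, -0.5393, 0.2495]
tool_rot: [0.964, 0.267, -0.0, 0.0]
force: [0.7, 0.7, -0.8]
grip_width: 0.0731
gripper_force: 0.0
```

step_arm:
  deltas:
    - {"ax":0,"ay":0,"az":-69.1,"tx":337.2,"ty":-140.4,"tz":150,"gripper":0}
    - {"ax":0,"ay":0,"az":-69.1,"tx":337.2,"ty":-140.4,"tz":150,"gripper":0}
    - {"ax":0,"ay":0,"az":-69.1,"tx":337.2,"ty":-140.4,"tz":150,"gripper":0}
    - {"ax":0,"ay":0,"az":-69.1,"tx":337.2,"ty":-140.4,"tz":150,"gripper":0}
    - {"ax":0,"ay":0,"az":-69.1,"tx":337.2,"ty":-140.4,"tz":150,"gripper":0}
    - {"ax":0,"ay":0,"az":-69.1,"tx":337.2,"ty":-140.4,"tz":150,"gripper":0}
    - {"ax":0,"ay":0,"az":-69.1,"tx":337.2,"ty":-140.4,"tz":150,"gripper":0}
    - {"ax":0,"ay":0,"az":-69.1,"tx":337.2,"ty":-140.4,"tz":150,"gripper":0}
    - {"ax":0,"ay":0,"az":-69.1,"tx":337.2,"ty":-140.4,"tz":150,"gripper":0}
    - {"ax":0,"ay":0,"az":-69.1,"tx":337.2,"ty":-140.4,"tz":150,"gripper":0}
    - {"ax":0,"ay":0,"az":-69.1,"tx":337.2,"ty":-140.4,"tz":150,"gripper":0}
    - {"ax":0,"ay":0,"az":-69.1,"tx":337.2,"ty":-140.4,"tz":150,"gripper":0}

```text
time: 1.45
tool_pos: [0.4886, -0.2436, 0.1008]
tool_rot: [0.642, 0.767, -0.0, 0.0]
force: [-0.1, -0.3, -0.3]
grip_width: 0.0003
gripper_force: 0.0
```

```bash
cat > w.py <<'E'
from h import *
import cv2,sys
m=camera_model("wrist");cv2.imwrite(f"pics/{sys.argv[1]}.png",get_image("wrist")[:,:,::-1])
s=read_state();M=R.from_quat(s['tool_rot']).as_matrix();print(M.round(3),s['tool_pos'],s['joint_positions'],s['time'],s['force'],s['grip_width'])
def proj(P):
    p=R.from_quat(m['attitude']).inv().apply(np.array(P)-m['origin']);r=np.hypot(p[0],p[1]);t=np.arctan2(r,p[2]);return np.round((m['cx']+m['fx']*t*p[0]/r,m['cy']+m['fy']*t*p[1]/r),1)
print("btn pred",proj([.4891,-.2424,.011]),"cap pred",proj([.4775,-.1785,.008]),"tip",proj(s['tool_pos']+M[:,2]*.019))
E
python3 w.py w2
```

```text
[[-0.175  0.985  0.001]
 [ 0.985  0.175 -0.001]
 [-0.001  0.001 -1.   ]] [ 0.48856855 -0.24358373  0.10083543] [-5.83474808e-01  5.81186074e-01  1.89586722e+00 -1.23199706e-04
  6.63535607e-01 -7.59502274e-01] 1.5 [ 0.64032622 -0.41884649  0.29809704] -0.0001416695230471805
btn pred [317.2 214.5] cap pred [316.9 122.7] tip [316.4 257.7]
```

View pics/w2.png

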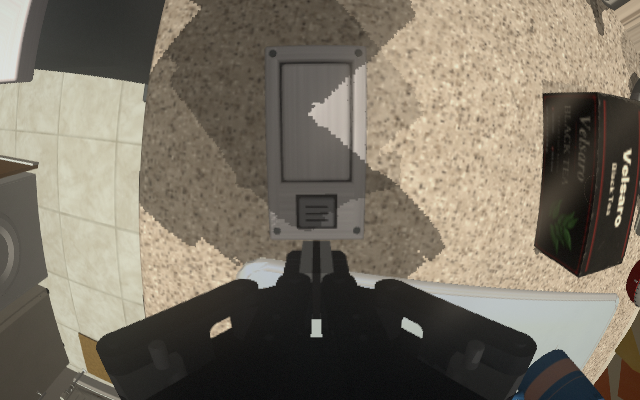

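In the wrist view the button is at (317,211) against a predicted (317,214.5), so it agrees to within about 2 mm. The cap is at (317,122), as predicted. I'll descend to just above the button.

step_arm:
  deltas:
    - {"ax":0,"ay":0,"az":0,"tx":0.5,"ty":0,"tz":35,"gripper":0}
    - {"ax":0,"ay":0,"az":0,"tx":0.5,"ty":0,"tz":60,"gripper":0}
    - {"ax":0,"ay":0,"az":0,"tx":0.5,"ty":0,"tz":68,"gripper":0}
    - {"ax":0,"ay":0,"az":0,"tx":0.5,"ty":0,"tz":68,"gripper":0}
    - {"ax":0,"ay":0,"az":0,"tx":0.5,"ty":0,"tz":68,"gripper":0}

```text
time: 2.0
tool_pos: [0.4891, -0.2425, 0.0332]
tool_rot: [0.641, 0.767, 0.0, 0.001]
force: [0.1, -0.2, 0.1]
grip_width: -0.0001
gripper_force: 0.0
```

step_arm:
  deltas:
    - {"ax":0,"ay":0,"az":0,"tx":0,"ty":0,"tz":2,"gripper":0}
    - {"ax":0,"ay":0,"az":0,"tx":0,"ty":0,"tz":4,"gripper":0}
    - {"ax":0,"ay":0,"az":0,"tx":0,"ty":0,"tz":4.5,"gripper":0}
    - {"ax":0,"ay":0,"az":0,"tx":0,"ty":0,"tz":4.5,"gripper":0}

```text
time: 2.4
tool_pos: [0.4893, -0.2423, 0.0285]
tool_rot: [0.641, 0.767, 0.0, 0.001]
force: [-0.1, -1.2, 5.7]
grip_width: 0.0003
gripper_force: 2.9
```

step_arm:
  deltas:
    - {"ax":0,"ay":0,"az":0,"tx":0,"ty":0,"tz":0.7,"gripper":0}
    - {"ax":0,"ay":0,"az":0,"tx":0,"ty":0,"tz":0.7,"gripper":0}

```text
time: 2.6
tool_pos: [0.4893, -0.2423, 0.0277]
tool_rot: [0.641, 0.767, 0.0, 0.001]
force: [-0.5, -2.2, 6.0]
grip_width: 0.0003
gripper_force: 2.8
```

```bash
python3 w.py w3
```

```text
[[-0.178  0.984  0.001]
 [ 0.984  0.178 -0.001]
 [-0.001  0.001 -1.   ]] [ 0.489321   -0.24226303  0.02766131] [-5.80657812e-01  7.03788509e-01  1.93072520e+00 -2.42984478e-04
  5.05464635e-01 -7.59157074e-01] 2.65 [ 0.22485879 -1.53596284  5.40601082] -0.00023999562973556495
btn pred [315.9 259.8] cap pred [315.7 125.2] tip [316.4 257.7]
```

View pics/w3.png

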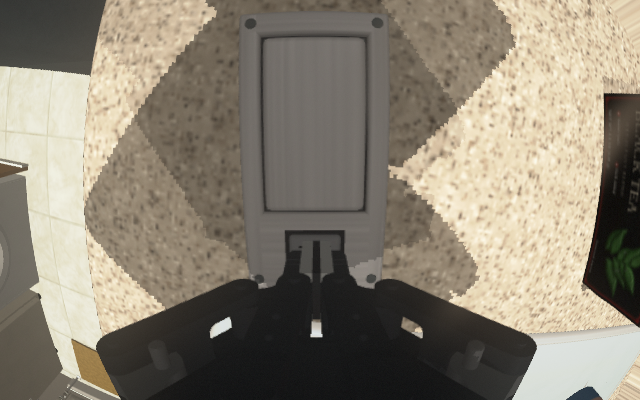

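The tower isn't up yet. The fingertips, with their front edge at (316,245), rest on the button, which spans columns 287–345 with its front edge at row 232. It's only about 2 mm down, so I'll press on.

step_arm:
  deltas:
    - {"ax":0,"ay":0,"az":0,"tx":0,"ty":0,"tz":0.5,"gripper":0}
    - {"ax":0,"ay":0,"az":0,"tx":0,"ty":0,"tz":1.0,"gripper":0}
    - {"ax":0,"ay":0,"az":0,"tx":0,"ty":0,"tz":1.3,"gripper":0}
    - {"ax":0,"ay":0,"az":0,"tx":0,"ty":0,"tz":1.3,"gripper":0}

```text
time: 3.05
tool_pos: [0.4893, -0.2423, 0.026]
tool_rot: [0.641, 0.767, 0.0, 0.001]
force: [1.3, -3.5, 2.5]
grip_width: 0.0001
gripper_force: 1.7
```

```bash
python3 w.py w4; python3 -c "
import cv2,numpy as np
a=cv2.imread('pics/w3.png').astype(int);b=cv2.imread('pics/w4.png').astype(int)
print(abs(a-b)[0:230,200:420].mean(), a[120,310:320].mean(),b[120,310:320].mean())"
```

```text
[[-0.178  0.984  0.001]
 [ 0.984  0.178 -0.001]
 [-0.001  0.001 -1.   ]] [ 0.48927574 -0.24224702  0.02603036] [-5.80690927e-01  7.06673217e-01  1.93114878e+00 -1.87152624e-04
  5.02490982e-01 -7.59168728e-01] 3.1 [ 2.19306138 -2.71523146  4.22170527] -3.799748404724142e-05
btn pred [316.  261.3] cap pred [315.8 125.3] tip [316.4 257.7]
5.84564558629776 110.36666666666666 107.43333333333334
```

The picture changed, so the tower has probably sprung. I'll retreat straight up, then look.

step_arm:
  deltas:
    - {"ax":0,"ay":0,"az":0,"tx":0,"ty":0,"tz":-20,"gripper":0}
    - {"ax":0,"ay":0,"az":0,"tx":0,"ty":0,"tz":-65,"gripper":0}
    - {"ax":0,"ay":0,"az":0,"tx":0,"ty":0,"tz":-85,"gripper":1}
    - {"ax":0,"ay":0,"az":0,"tx":0,"ty":0,"tz":-85,"gripper":1}
    - {"ax":0,"ay":0,"az":0,"tx":0,"ty":0,"tz":-85,"gripper":1}

```text
time: 3.6
tool_pos: [0.4885, -0.2416, 0.1104]
tool_rot: [0.641, 0.767, -0.0, -0.0]
force: [-0.6, 0.4, -0.3]
grip_width: 0.0433
gripper_force: 0.0
```

```bash
python3 w.py w5
python3 - <<'E'
from h import *
import cv2
s=read_state();M=R.from_quat(s['tool_rot']).as_matrix()
print("to cap grasp, tool mm",M.T@(np.array([.4775,-.1785,.04])-s['tool_pos'])*1000,s['grip_width'])
E
```

```text
[[-0.178  0.984 -0.001]
 [ 0.984  0.178  0.001]
 [ 0.001 -0.001 -1.   ]] [ 0.4883577  -0.24153286  0.10983784] [-5.80549864e-01  5.66518954e-01  1.89111074e+00 -2.75162153e-05
  6.85675472e-01 -7.59191345e-01] 3.65 [-0.25321091 -0.66732212 -0.56158193] 0.05038334254287555
btn pred [316.9 213.5] cap pred [316.8 125.6] tip [316.1 257.1]
to cap grasp, tool mm [63.877592    0.60457609 69.91167789] 0.05038334254287555
```

View pics/w5.png

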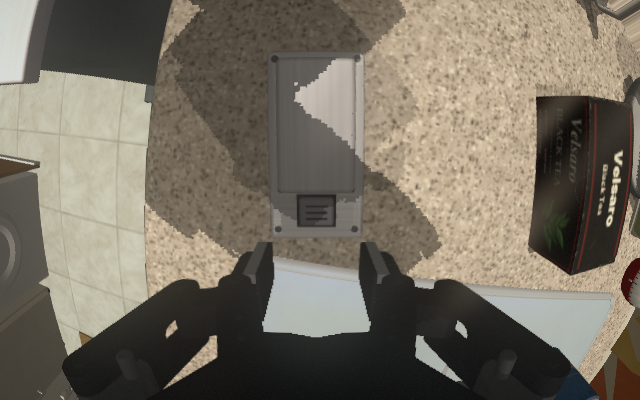

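The cap now spans columns 274–357 (83 px, up from 70), so the tower has sprung up, and the button is out at (317,210). The cap lies centred between the finger columns. I'll move over it with the fingers fully open, then go down.

step_arm:
  deltas:
    - {"ax":0,"ay":0,"az":0,"tx":40,"ty":0,"tz":0,"gripper":1}
    - {"ax":0,"ay":0,"az":0,"tx":64,"ty":0,"tz":0,"gripper":1}
    - {"ax":0,"ay":0,"az":0,"tx":64,"ty":0,"tz":0,"gripper":1}
    - {"ax":0,"ay":0,"az":0,"tx":64,"ty":0,"tz":0,"gripper":1}
    - {"ax":0,"ay":0,"az":0,"tx":64,"ty":0,"tz":0,"gripper":1}
    - {"ax":0,"ay":0,"az":0,"tx":64,"ty":0,"tz":0,"gripper":1}
    - {"ax":0,"ay":0,"az":0,"tx":64,"ty":0,"tz":20,"gripper":1}
    - {"ax":0,"ay":0,"az":0,"tx":64,"ty":0,"tz":40,"gripper":1}
    - {"ax":0,"ay":0,"az":0,"tx":64,"ty":0,"tz":60,"gripper":1}
    - {"ax":0,"ay":0,"az":0,"tx":64,"ty":0,"tz":74,"gripper":1}
    - {"ax":0,"ay":0,"az":0,"tx":64,"ty":0,"tz":74,"gripper":1}
    - {"ax":0,"ay":0,"az":0,"tx":64,"ty":0,"tz":74,"gripper":1}

```text
time: 4.85
tool_pos: [0.4776, -0.1794, 0.0369]
tool_rot: [0.641, 0.767, -0.0, -0.0]
force: [-0.0, -0.1, -0.4]
grip_width: 0.0852
gripper_force: 0.0
```

step_arm:
  deltas:
    - {"ax":0,"ay":0,"az":0,"tx":0,"ty":0,"tz":0,"gripper":0}
    - {"ax":0,"ay":0,"az":0,"tx":0,"ty":0,"tz":0,"gripper":0}
    - {"ax":0,"ay":0,"az":0,"tx":0,"ty":0,"tz":0,"gripper":0}
    - {"ax":0,"ay":0,"az":0,"tx":0,"ty":0,"tz":0,"gripper":0}
    - {"ax":0,"ay":0,"az":0,"tx":0,"ty":0,"tz":0,"gripper":0}
    - {"ax":0,"ay":0,"az":0,"tx":0,"ty":0,"tz":0,"gripper":0}
    - {"ax":0,"ay":0,"az":0,"tx":0,"ty":0,"tz":0,"gripper":0}
    - {"ax":0,"ay":0,"az":0,"tx":0,"ty":0,"tz":0,"gripper":0}
  squeeze: 70

```text
time: 5.65
tool_pos: [0.4771, -0.1792, 0.0373]
tool_rot: [0.641, 0.768, -0.0, -0.0]
force: [-5.6, -2.9, 3.2]
grip_width: 0.0467
gripper_force: 75.9
```

The cap is gripped: opening 46.7 mm, grip 76 N. Now I'll pull straight up.

step_arm:
  deltas:
    - {"ax":0,"ay":0,"az":0,"tx":0,"ty":-0.5,"tz":-6,"gripper":0}
    - {"ax":0,"ay":0,"az":0,"tx":0,"ty":-0.5,"tz":-14,"gripper":0}
    - {"ax":0,"ay":0,"az":0,"tx":0,"ty":-0.5,"tz":-22,"gripper":0}
    - {"ax":0,"ay":0,"az":0,"tx":0,"ty":-0.5,"tz":-30,"gripper":0}
    - {"ax":0,"ay":0,"az":0,"tx":0,"ty":-0.5,"tz":-36,"gripper":0}
    - {"ax":0,"ay":0,"az":0,"tx":0,"ty":-0.5,"tz":-42,"gripper":0}
    - {"ax":0,"ay":0,"az":0,"tx":0,"ty":-0.5,"tz":-50,"gripper":0}
    - {"ax":0,"ay":0,"az":0,"tx":0,"ty":-0.5,"tz":-58,"gripper":0}
    - {"ax":0,"ay":0,"az":0,"tx":0,"ty":-0.5,"tz":-66,"gripper":0}
    - {"ax":0,"ay":0,"az":0,"tx":0,"ty":-0.5,"tz":-74,"gripper":0}
    - {"ax":0,"ay":0,"az":0,"tx":0,"ty":-0.5,"tz":-82,"gripper":0}
    - {"ax":0,"ay":0,"az":0,"tx":0,"ty":-0.5,"tz":-90,"gripper":0}
    - {"ax":0,"ay":0,"az":0,"tx":0,"ty":-0.5,"tz":-98,"gripper":0}
    - {"ax":0,"ay":0,"az":0,"tx":0,"ty":-0.5,"tz":-104,"gripper":0}
    - {"ax":0,"ay":0,"az":0,"tx":0,"ty":-0.5,"tz":-108,"gripper":0}
    - {"ax":0,"ay":0,"az":0,"tx":0,"ty":-0.5,"tz":-110,"gripper":0}
    - {"ax":0,"ay":0,"az":0,"tx":0,"ty":-0.5,"tz":-110,"gripper":0}

```text
time: 7.35
tool_pos: [0.477, -0.1792, 0.1472]
tool_rot: [0.641, 0.767, -0.0, 0.0]
force: [-0.0, -5.0, -5.5]
grip_width: 0.0468
gripper_force: 75.7
```

step_arm:
  deltas:
    - {"ax":0,"ay":0,"az":0,"tx":0,"ty":0,"tz":-1,"gripper":0}
    - {"ax":0,"ay":0,"az":0,"tx":0,"ty":0,"tz":-2,"gripper":0}
    - {"ax":0,"ay":0,"az":0,"tx":0,"ty":0,"tz":-3,"gripper":0}
    - {"ax":0,"ay":0,"az":0,"tx":0,"ty":0,"tz":-3,"gripper":0}

```text
time: 7.75
tool_pos: [0.477, -0.1792, 0.15]
tool_rot: [0.641, 0.767, -0.0, 0.0]
force: [-0.4, -4.8, -5.7]
grip_width: 0.0466
gripper_force: 75.6
```

step_arm:
  deltas:
    - {"ax":0,"ay":0,"az":0,"tx":0,"ty":0,"tz":-1,"gripper":0}
    - {"ax":0,"ay":0,"az":0,"tx":0,"ty":0,"tz":-1.5,"gripper":0}
    - {"ax":0,"ay":0,"az":0,"tx":0,"ty":0,"tz":-1.5,"gripper":0}

```text
time: 8.05
tool_pos: [0.477, -0.1792, 0.1515]
tool_rot: [0.641, 0.767, -0.0, 0.0]
force: [-0.6, -5.1, -4.9]
grip_width: 0.0469
gripper_force: 75.6
```

step_arm:
  deltas:
    - {"ax":0,"ay":0,"az":0,"tx":0,"ty":0,"tz":-0.7,"gripper":0}
    - {"ax":0,"ay":0,"az":0,"tx":0,"ty":0,"tz":-1.5,"gripper":0}
    - {"ax":0,"ay":0,"az":0,"tx":0,"ty":0,"tz":-1.5,"gripper":0}

```text
time: 8.35
tool_pos: [0.477, -0.1792, 0.153]
tool_rot: [0.641, 0.767, -0.0, 0.0]
force: [-0.8, -4.6, -4.9]
grip_width: 0.0467
gripper_force: 75.6
```

Run:
```python
from h import *
import cv2
i=get_image("scene")[:,:,::-1];cv2.imwrite("pics/s6.png",cv2.resize(i[100:250,320:480],None,fx=4,fy=4,interpolation=cv2.INTER_CUBIC))
m=camera_model("scene")
s=read_state();print(s['tool_pos'],s['force'])
ax=np.radians(10.2);X=np.array([np.cos(ax),np.sin(ax),0]);Y=np.array([-X[1],X[0],0])
for z in(.163,.145,.088,.08,.006,):
  for y in(-.042,.042):
    P=np.array([.4775,-.1785,z])-.024*X+y*Y
    p=R.from_quat(m['attitude']).inv().apply(P-m['origin']);u=m['cx']+m['fx']*p[0]/p[2];v=m['cy']+m['fy']*p[1]/p[2]
    print(z,y,((u-320)*4).round(),((v-100)*4).round())
```

```text
[ 0.47701184 -0.17916458  0.15298472] [-0.53673791 -4.46783908 -6.23362873]
0.163 -0.042 434.0 94.0
0.163 0.042 405.0 197.0
0.145 -0.042 427.0 123.0
0.145 0.042 399.0 227.0
0.088 -0.042 408.0 211.0
0.088 0.042 380.0 315.0
0.08 -0.042 406.0 223.0
0.08 0.042 377.0 327.0
0.006 -0.042 384.0 325.0
0.006 0.042 355.0 430.0
```

View pics/s6.png

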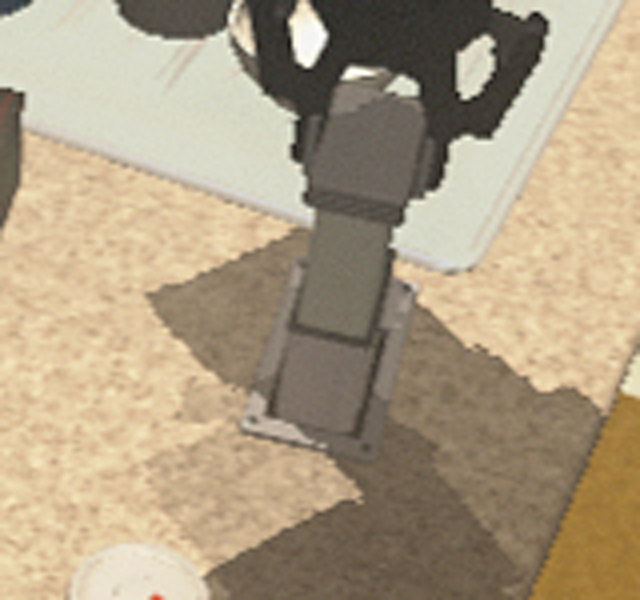

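The scene crop shows both sections well out. The cap's lower front corner is near (402,222) and the lower section's top edge is near (380,340), a few mm short of the predicted full position. I haven't felt the rigid stop yet, so I'll keep pulling.

step_arm:
  deltas:
    - {"ax":0,"ay":0,"az":0,"tx":0,"ty":0,"tz":-1,"gripper":0}
    - {"ax":0,"ay":0,"az":0,"tx":0,"ty":0,"tz":-2,"gripper":0}
    - {"ax":0,"ay":0,"az":0,"tx":0,"ty":0,"tz":-2,"gripper":0}

```text
time: 8.7
tool_pos: [0.4769, -0.1791, 0.1533]
tool_rot: [0.641, 0.767, -0.0, -0.0]
force: [5.8, -7.5, -28.9]
grip_width: 0.0466
gripper_force: 79.0
```

step_arm:
  deltas:
    - {"ax":0,"ay":0,"az":0,"tx":0,"ty":0,"tz":-1,"gripper":0}
    - {"ax":0,"ay":0,"az":0,"tx":0,"ty":0,"tz":-2,"gripper":0}
    - {"ax":0,"ay":0,"az":0,"tx":0,"ty":0,"tz":-2,"gripper":0}

```text
time: 9.0
tool_pos: [0.4769, -0.1791, 0.1536]
tool_rot: [0.641, 0.767, -0.0, -0.001]
force: [11.2, -11.8, -51.9]
grip_width: 0.0468
gripper_force: 82.6
```

The rigid stop is at z ≈ 0.153. I'll ease off to a light upward pull and check that it holds.

step_arm:
  deltas:
    - {"ax":0,"ay":0,"az":0,"tx":0,"ty":0,"tz":1.5,"gripper":0}
    - {"ax":0,"ay":0,"az":0,"tx":0,"ty":0,"tz":2.8,"gripper":0}
    - {"ax":0,"ay":0,"az":0,"tx":0,"ty":0,"tz":2.8,"gripper":0}
    - {"ax":0,"ay":0,"az":0,"tx":0,"ty":0,"tz":2.8,"gripper":0}
    - {"ax":0,"ay":0,"az":0,"tx":0,"ty":0,"tz":2.8,"gripper":0}
    - {"ax":0,"ay":0,"az":0,"tx":0,"ty":0,"tz":2.8,"gripper":0}

```text
time: 9.6
tool_pos: [0.477, -0.1792, 0.1533]
tool_rot: [0.641, 0.767, -0.0, -0.0]
force: [2.8, -6.7, -18.3]
grip_width: 0.0465
gripper_force: 86.8
```

```bash
python3 -c "
from cell import *
print(close_job())"
```

```text
the job is handed in; nothing more can be done
None
```

I handed the job in with the tower pulled up to its rigid second stop and the gripper still holding its cap (about 87 N grip, 18 N upward pull). The button was pressed and released first, and the arm kept clear of the mug, tea box and jam jar; the hand-in returned no verdict.

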